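# Sort two hinged puzzle cases into repair and stock

### The job

Two small hinged puzzle cases stand on the elm bench with their lids part open; they look alike, but the hinge of one is free and the other's is seized. Press each lid down from above: a free lid goes all the way shut (leave it so), a seized one gives a few degrees and jams. Then set the case with the seized hinge in the tilting wooden repair bin and the case with the free hinge on the round bamboo stock tray, each standing flat and upright within the walls or rim, set down rather than dropped, and let go.

Things in the scene. Friction and masses are not known exactly. Their poses are not given: they have to be found in the camera images.
- case_a: one of two hinged puzzle cases alike in all but the hinge: dark wooden box, length 64 (x), width 40 (y), height 24 mm, loose, about 170 g in all. Origin: centre of its underside, z up. Hinge on the top edge of the +x end (x +32, z 24 mm); the pale 64 x 40 x 6 mm lid rises from it towards -x, its free end at first 55 to 66 mm up, near x -22 mm. Shut, its top is 31 mm up. Grip the box low, across its width.
- case_b: the other case, same sizes, look and axes. One of the two has the seized hinge; only pressing tells which. A good place to press: on the lid above x -12 mm, y 0. A lid stays at the angle where it is left.
- lid_a (a joint): lid angle of case_a, rad: -0.05 to 0.03 at the start (part open, about 33 degrees above level), growing as the lid is pressed down, 0.58 fully shut. Both lids drag lightly (1 to 2 N where pressed); the seized one jams at about 0.13 and goes no farther (8 to 10 N is ample to tell), the free one goes on to 0.58.
- lid_b (a joint): lid angle of case_b in rad, read in the same way
- repair_bin: repair place: oblong wooden bin, red floor, on brass pivots between two dark wooden cheeks, locked level, fixed. Outside 190 (x) by 150 mm (y), inside 176 by 136 mm; 228 mm long in x with the cheeks. Origin: on the bench under its centre; inner floor 19 mm and wall tops 57 mm above the bench.
- stock_tray: stock place: round bamboo tray, fixed, 204 mm across its rim, about 180 mm inside. Origin: on the bench under its centre; inner floor 6 mm and rim 18 mm above the bench.

How it is judged:
On the way:
1. both hinges have been tried: the free lid pressed shut, and the seized lid pressed until it jammed (((value of joint lid_a between 0.09 and 0.25 rad and value of joint lid_b above 0.42 rad) or (value of joint lid_b between 0.09 and 0.25 rad and value of joint lid_a above 0.42 rad))), for 0.1 s.
At the end, for the whole second after the job is handed in: The case whose lid jammed stands on the floor of the repair bin, inside its walls; the one whose lid shut on the floor of the stock tray, its centre within 62 mm of the tray's; both upright within 10 degrees, at rest, released, lids as pressed (one shut, one jammed part open) (((value of joint lid_a between 0.09 and 0.25 rad and x of case_a in the frame of repair_bin between -0.075 and 0.075 m and y of case_a in the frame of repair_bin between -0.055 and 0.055 m and z of case_a in the frame of repair_bin below 0.026 m and value of joint lid_b above 0.42 rad and horizontal distance between case_b and stock_tray below 0.062 m and z of case_b in the frame of stock_tray below 0.013 m) or (value of joint lid_b between 0.09 and 0.25 rad and x of case_b in the frame of repair_bin between -0.075 and 0.075 m and y of case_b in the frame of repair_bin between -0.055 and 0.055 m and z of case_b in the frame of repair_bin below 0.026 m and value of joint lid_a above 0.42 rad and horizontal distance between case_a and stock_tray below 0.062 m and z of case_a in the frame of stock_tray below 0.013 m)) and angle between each of case_a, case_b's own z axis and vertical below 0.17 rad and linear speed of each of case_a, case_b below 0.03 m/s); the robot touches nothing.
It fails at once if a case is dropped or thrown (moves faster than 0.9 m/s, a fall of about 40 mm, while not held) ((contact force between case_a and the fingers below 0.05 N and linear speed of case_a above 0.9 m/s) or (contact force between case_b and the fingers below 0.05 N and linear speed of case_b above 0.9 m/s)).
It also fails if it takes over 67 s, if anything falls off the work surface, if the arm or the gripper's body presses on something with over 40 N, if the wrist force passes 120 N, or if a joint passes its speed limit or range.

### The arm

A 6-joint arm with a two-finger parallel gripper is mounted at the origin on the work surface. World frame = base frame: x ahead of the robot, y to its left, z up, the work surface at z = 0. Lengths are in m, angles in rad, forces in N, time in s.
With the tool pointing down it reaches from about 0.375 to 0.9 m from the base axis. Payload 3.1 kg.
Tool frame: the origin (TCP) lies at the very end of the fingers, on their centre line; the grasp point (between the pads) lies 19 mm behind it; z points along the fingers, y is the line along which they close (so a half turn about z gives the same grasp; the last joint's range is limited). The gripper opens to 87 mm and grips with 3 to 60 N. Pads are 19 mm wide; open, the fingers measure 117 mm over their backs; the gripper's body (75 mm by 190 mm) begins 51 mm behind the grasp point.
Start: joints at [1.077, 0.527, 1.433, -0, 1.181, -0.178], TCP at [0.193, 0.594, 0.223] pointing down, gripper open.
Joint ranges: [-3.08, 3.08], [-0.75, 2.2], [0.22, 2.44], [-1.43, 4.57], [0, 2.65], [-2.85, 2.85]. Speed limits (rad/s): [2.79, 2.79, 3.14, 3.14, 3.14, 3.14].

### API

Orientations are given as a unit quaternion [x, y, z, w].
In Python, from rig import status, viewer, robot gives the robot as it stands.
- The arm moves only by the tool arm_command, never from a script. Its arguments are lists of equal length, an entry for each row: "delta_rot": the turn, a rotation vector about the tool's x, y, z in degrees, a list of three; "delta_pos": the shift along the tool's x, y, z in m, a list of three; "gripper": the closure, from -1 (fully open) to 1 (shut). In form: {"delta_rot": [[rx, ry, rz], ...], "delta_pos": [[dx, dy, dz], ...], "gripper": [gripper, ...]}. A call has 1 to 12 rows; each row is the pose to reach, as a shift and turn from the pose commanded when the call began, along the tool's axes at that moment; what a row does not reach only later rows make up. A row lasts 1/12 s, in which the tool goes at most 41.7 mm and 7.16 degrees, less where a joint would pass 70% of its speed; a pose out of reach is approached as far as the arm can. A call with a gripper value outside its range is refused whole. The fingers move at their own pace and stop on an object; "grip_force" is the grip in N (left out, the last holds). Time passes only in rows, so rows that repeat a pose let the fingers close. It gives the time, the measured TCP pose, the force, the opening and the grip force at its end, in the units of the state.
- status.get_obs(): the state, without advancing time (a new reading comes with each control period).
- viewer.camera(name): name is "side" or "top"; returns a dict with "pixels" (420x560x3 uint8, blue, green, red), "fx", "fy", "cx", "cy" (pixels), "pose" (4x4, takes a point from camera to world coordinates). Camera axes: x right, y down, z forward; pixel columns grow to the right and rows downward; lengths in m; the calibration is good to about 2 mm. A picture is of the moment at which its call begins. There is no depth.
- robot.hand_in(): hands the job in; it is judged then, once.
The state is a dict: "time": time; "q": joint angles; "joint_velocities": joint speeds; "joint_torque": joint torques, N m; "position": TCP position; "tool_rot": TCP orientation; "ft_force": force on the tool from outside, world axes, zero at the start; "moment": the same for the moment, N m; "grip_width": finger opening in m; "grip_force": force on a finger pad.
Only numpy, scipy, OpenCV 4.12 (cv2) and the standard library are available. Lean on these libraries where they do the work, as an engineer would, in place of code of your own. Each camera call takes 0.05 s, during which the arm holds its last target. There are 200 camera calls.

## Working session

There is one attempt and no reset: what is moved stays moved. The work goes in short steps, Python scripts to look and compute and a tool call to move; the robot and the scene stay as the last step left them, time stands still between calls to the robot, and variables do not carry over. Pictures are saved under pics/ and viewed, at most 10 in all, crops included, and the job is handed in when it is done.

Besides the shell and the picture viewer there is one more tool, called after ">>>" by a JSON object that holds its "method" and its "body". arm_command: Moves the arm, as the interface text tells. Its arguments: {"type":"object","properties":{"delta_rot":{"type":"array","items":{"type":"array","items":{"type":"number"}}},"delta_pos":{"type":"array","items":{"type":"array","items":{"type":"number"}}},"gripper":{"type":"array","items":{"type":"number"}},"grip_force":{"type":"number"}},"required":["delta_rot","delta_pos","gripper"]}

```bash
mkdir -p pics; cat > h.py <<'E'
import numpy as np, cv2
from rig import status, viewer, robot
def shot(n,f=None):
    c=viewer.camera(n)
    im=np.ascontiguousarray(c["pixels"])
    if f: cv2.imwrite("pics/"+f,im)
    return c,im
def ray(c,u,v,z):
    P=np.array(c["pose"]); d=P[:3,:3]@np.array([(u-c["cx"])/c["fx"],(v-c["cy"])/c["fy"],1]); o=P[:3,3]
    return o+d*(z-o[2])/d[2]
def proj(c,p):
    P=np.array(c["pose"]); q=P[:3,:3].T@(np.array(p)-P[:3,3]); return c["cx"]+c["fx"]*q[0]/q[2], c["cy"]+c["fy"]*q[1]/q[2]
E
python3 - <<'E'
from h import *
for n in ("top","side"):
    c,im=shot(n,n+"0.png"); print(n,c["fx"],c["cx"],c["cy"],np.round(c["pose"],3).tolist())
print(status.get_obs())
E
```

```text
top 424.2282440689801 286.98015262103877 210.32391977043844 [[0.009, -0.993, 0.117, 0.432], [-1.0, -0.008, 0.012, 0.008], [-0.011, -0.117, -0.993, 0.844], [0.0, 0.0, 0.0, 1.0]]
side 458.0162640505385 279.5337927695149 204.59649280857505 [[0.928, -0.25, 0.277, 0.258], [-0.373, -0.659, 0.653, -0.623], [0.019, -0.709, -0.705, 0.756], [0.0, 0.0, 0.0, 1.0]]
{'time': 0.1, 'q': array([ 1.07749003e+00,  5.28320594e-01,  1.43379500e+00, -2.33276960e-05,
        1.18137521e+00, -1.78473148e-01]), 'joint_velocities': array([-0.00143963, -0.00355112, -0.00243013,  0.00165366,  0.00155661,
       -0.00054512]), 'joint_torque': array([-1.04979943e-03, -4.40990746e+01, -1.77151197e+01,  6.34376099e-02,
        5.33880084e-02, -4.42127146e-05]), 'position': array([0.19318001, 0.59369984, 0.22169517]), 'tool_rot': array([ 1.56762795e-01,  9.87635826e-01, -8.99592291e-04, -3.02639930e-04]), 'ft_force': array([ 0.09741261, -0.16928525,  0.18588771]), 'moment': array([-0.05587003, -0.04211324, -0.03106795]), 'grip_force': 0.0, 'grip_width': 0.08673326345299844}
```

View pics/top0.png

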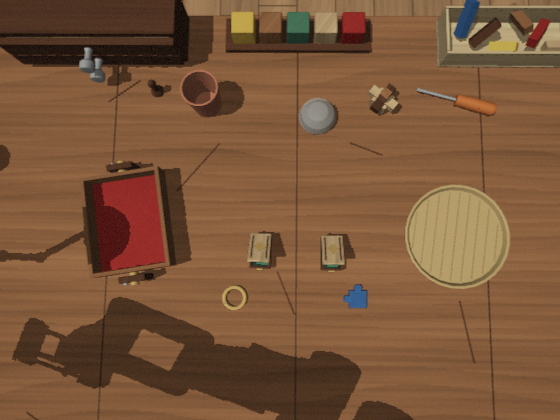

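View pics/side0.png

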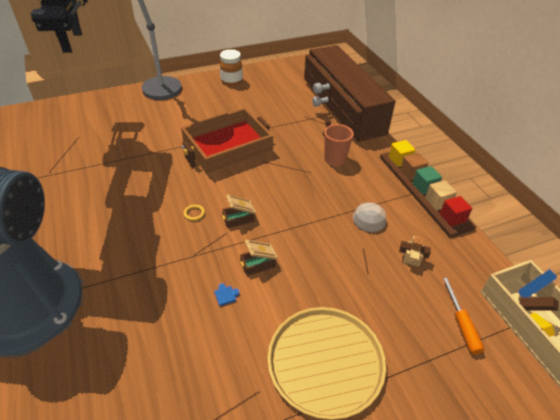

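The top view shows the cases near (260,250) and (332,252), the bin at (128,222), and the tray at (457,236). The side view shows the cases at (238,211) and (260,257), with the lids opening towards the robot. I'll zoom in on the cases and measure.

```bash
python3 - <<'E'
from h import *
t=cv2.imread("pics/top0.png"); s=cv2.imread("pics/side0.png")
a=cv2.resize(t[220:285,235:360],None,fx=6,fy=6,interpolation=cv2.INTER_CUBIC)[:, :750]
cv2.imwrite("pics/topc.png",a)
b=cv2.resize(s[185:285,210:290],None,fx=6,fy=6,interpolation=cv2.INTER_CUBIC)
cv2.imwrite("pics/sidec.png",b)
c,im=shot("top")
for n,u,v,z in [("A",260,250,.04),("B",332,252,.04),("tray",457,236,.018)]: print(n,ray(c,u,v,z).round(4))
hsv=cv2.cvtColor(im,cv2.COLOR_BGR2HSV)
m=((hsv[...,0]<8)|(hsv[...,0]>172))&(hsv[...,1]>180)&(hsv[...,2]>60); m=m.astype(np.uint8); m[:, 200:]=0
cs,_=cv2.findContours(m,0,2); k=max(cs,key=cv2.contourArea); r=cv2.minAreaRect(k); print("bin",r,[ray(c,*p,.019).round(3).tolist() for p in cv2.boxPoints(r)])
m=cv2.inRange(hsv,(18,60,110),(35,255,255)); m[:, :400]=0;m[:150]=0
cs,_=cv2.findContours(m,0,2); k=max(cs,key=cv2.contourArea); e=cv2.minEnclosingCircle(k); print("tray",e,ray(c,*e[0],.018).round(4))
E
```

```text
A [0.4515 0.0679 0.04  ]
B [ 0.4489 -0.068   0.04  ]
tray [ 0.4824 -0.3123  0.018 ]
bin ((127.55284118652344, 222.773681640625), (89.6766357421875, 64.06041717529297), 83.1572265625) [[0.583, 0.409, 0.019], [0.6, 0.283, 0.019], [0.424, 0.254, 0.019], [0.409, 0.377, 0.019]]
tray ((456.7823791503906, 236.6725616455078), 53.45759963989258) [ 0.4811 -0.3118  0.018 ]
```

View pics/topc.png

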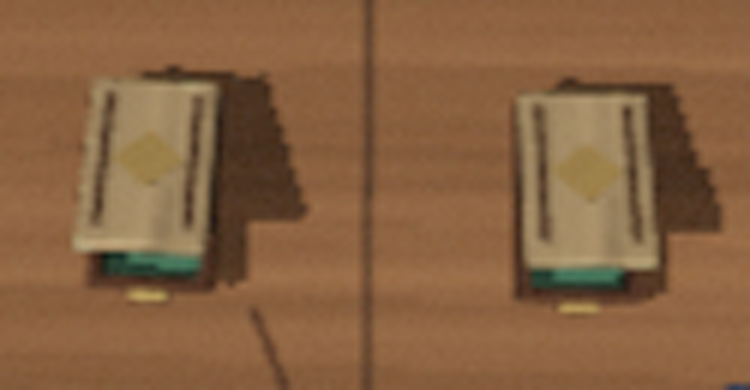

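View pics/sidec.png

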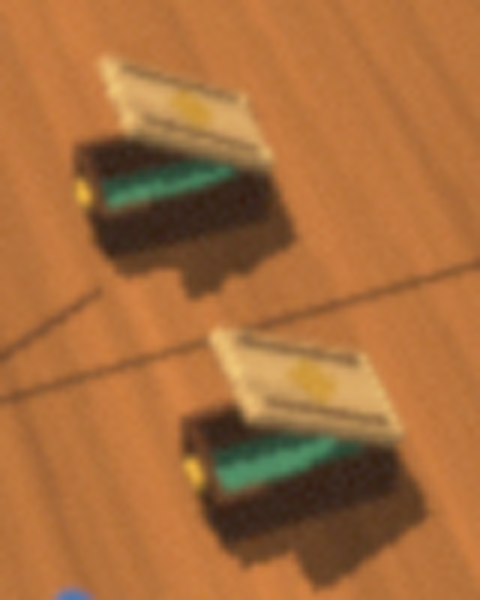

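```bash
cat >> h.py <<'E'
from scipy.spatial.transform import Rotation as Rn
def go(x,y,z,yaw):
    "delta to put TCP at x,y,z pointing down, tool y at world angle 90+yaw deg"
    o=status.get_obs(); R=Rn.from_quat(o["tool_rot"])
    w=np.radians(yaw); T=Rn.from_matrix(np.array([[-np.cos(w),-np.sin(w),0],[-np.sin(w),np.cos(w),0],[0,0,-1]]))
    print("t",round(o["time"],2),"pos",o["position"].round(4),"F",o["ft_force"].round(2),"dpos",R.inv().apply(np.array([x,y,z])-o["position"]).round(4),"drot",np.degrees((R.inv()*T).as_rotvec()).round(2))
E
python3 - <<'E'
from h import *
c,_=shot("top")
f=lambda u,v,z: ray(c,235+u/6-.4,220+v/6-.4,z)[:2]
for n,h,e,b in [("L",[(93,82),(218,85)],[(75,245),(203,255)],[(88,285),(212,290)]),("R",[(517,93),(650,95)],[(525,265),(660,268)],[(517,297),(665,293)])]:
    H=np.mean([f(*p,.031) for p in h],0);E=np.mean([f(*p,.060) for p in e],0);B=np.mean([f(*p,.024) for p in b],0)
    for q in (E,B):
        d=H-q; print(n,H.round(4),q.round(4),"len",np.linalg.norm(d).round(4),"yaw",np.degrees(np.arctan2(d[1],d[0])).round(1))
    y=[f(*p,.031) for p in h]; d=y[0]-y[1]; print(" w",np.linalg.norm(d).round(4),"yaw",np.degrees(np.arctan2(-d[0],d[1])).round(1))
    y=[f(*p,.060) for p in e]; d=y[0]-y[1]; print(" w",np.linalg.norm(d).round(4),"yaw",np.degrees(np.arctan2(-d[0],d[1])).round(1))
E
```

```text
L [0.4832 0.0681] [0.4304 0.0702] len 0.0529 yaw -2.2
L [0.4832 0.0681] [0.4184 0.0693] len 0.0648 yaw -1.1
 w 0.04 yaw -0.9
 w 0.0394 yaw -3.9
R [ 0.481  -0.0687] [ 0.4266 -0.0685] len 0.0544 yaw -0.2
R [ 0.481  -0.0687] [ 0.4173 -0.0715] len 0.0637 yaw 2.6
 w 0.0424 yaw -0.4
 w 0.0412 yaw -0.7
```

```bash
python3 -c "
from h import *
go(.439,.0695,.10,-2.5)"
```

```text
t 0.2 pos [0.1933 0.5939 0.2219] F [0.72 0.22 0.22] dpos [-0.396  -0.4224  0.1224] drot [ -0.07  -0.02 -15.53]
```

>>> {"method": "arm_command", "body": {"delta_rot": [[0, 0, -15.5], [0, 0, -15.5], [0, 0, -15.5], [0, 0, -15.5], [0, 0, -15.5], [0, 0, -15.5], [0, 0, -15.5], [0, 0, -15.5], [0, 0, -15.5], [0, 0, -15.5], [0, 0, -15.5], [0, 0, -15.5]], "delta_pos": [[-0.396, -0.4224, 0.06], [-0.396, -0.4224, 0.06], [-0.396, -0.4224, 0.06], [-0.396, -0.4224, 0.06], [-0.396, -0.4224, 0.06], [-0.396, -0.4224, 0.06], [-0.396, -0.4224, 0.06], [-0.396, -0.4224, 0.06], [-0.396, -0.4224, 0.06], [-0.396, -0.4224, 0.06], [-0.396, -0.4224, 0.06], [-0.396, -0.4224, 0.06]], "gripper": [1, 1, 1, 1, 1, 1, 1, 1, 1, 1, 1, 1], "grip_force": 20}}

```text
time: 1.2
position: [0.4048, 0.1428, 0.1711]
tool_rot: [0.022, 1.0, 0.0, 0.0]
ft_force: [1.0, 1.1, -0.1]
grip_width: 0.0148
grip_force: 0.0
```

```bash
python3 -c "
from h import *
go(.439,.0695,.10,-2.5)"
```

```text
t 1.2 pos [0.4048 0.1428 0.1711] F [ 0.97  1.06 -0.09] dpos [-0.0374 -0.0717  0.0711] drot [ 0.01  0.03 -0.04]
```

>>> {"method": "arm_command", "body": {"delta_rot": [[0, 0, 0], [0, 0, 0], [0, 0, 0], [0, 0, 0], [0, 0, 0], [0, 0, 0]], "delta_pos": [[-0.034, -0.065, 0.07], [-0.034, -0.065, 0.07], [-0.034, -0.065, 0.07], [-0.034, -0.065, 0.07], [-0.034, -0.065, 0.07], [-0.034, -0.065, 0.07]], "gripper": [1, 1, 1, 1, 1, 1]}}

```text
time: 1.7
position: [0.435, 0.0788, 0.1015]
tool_rot: [0.022, 1.0, 0.0, -0.0]
ft_force: [-0.7, 0.2, 0.1]
grip_width: 0.0004
grip_force: 0.0
```

```bash
python3 -c "
from h import *
go(.439,.0695,.06,-2.5)
c,im=shot('side')
cv2.imwrite('pics/s1.png',cv2.resize(im[150:290,170:310],None,fx=4,fy=4,interpolation=cv2.INTER_CUBIC))"
```

```text
t 1.7 pos [0.435  0.0788 0.1015] F [-0.65  0.21  0.14] dpos [-0.0044 -0.0092  0.0415] drot [ 0.01 -0.01 -0.02]
```

View pics/s1.png

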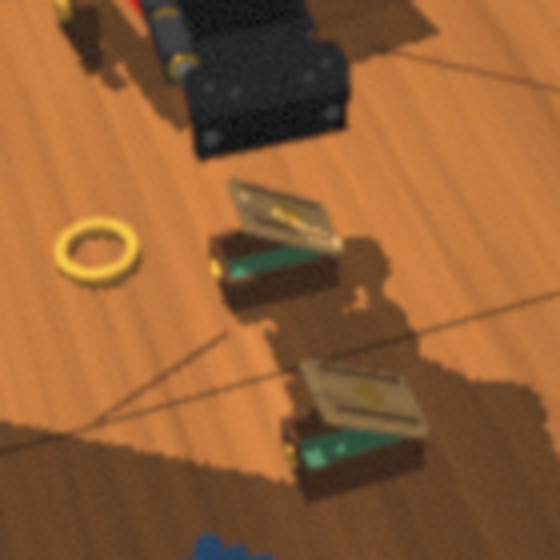

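The side crop shows the gripper body over case L, about crop (270,110); the body hides the fingertips. Both cases are undisturbed, so I'll go down to the lid.

>>> {"method": "arm_command", "body": {"delta_rot": [[0, 0, 0], [0, 0, 0], [0, 0, 0], [0, 0, 0], [0, 0, 0], [0, 0, 0], [0, 0, 0]], "delta_pos": [[-0.004, -0.009, 0.025], [-0.004, -0.009, 0.03], [-0.004, -0.009, 0.033], [-0.004, -0.009, 0.036], [-0.004, -0.009, 0.039], [-0.004, -0.009, 0.042], [-0.004, -0.009, 0.042]], "gripper": [1, 1, 1, 1, 1, 1, 1]}}

```text
time: 2.33
position: [0.4389, 0.0694, 0.0591]
tool_rot: [0.022, 1.0, 0.0, 0.0]
ft_force: [-0.7, -0.3, -0.1]
grip_width: 0.0003
grip_force: 0.0
```

>>> {"method": "arm_command", "body": {"delta_rot": [[0, 0, 0], [0, 0, 0], [0, 0, 0], [0, 0, 0]], "delta_pos": [[0, 0, 0.002], [0, 0, 0.004], [0, 0, 0.006], [0, 0, 0.006]], "gripper": [1, 1, 1, 1]}}

```text
time: 2.67
position: [0.4389, 0.0691, 0.0547]
tool_rot: [0.022, 1.0, 0.0, 0.0]
ft_force: [-2.5, 0.1, 22.6]
grip_width: 0.0005
grip_force: 9.9
```

L jams with 22 N at 55 mm, so it looks seized. I'll lift off and try R.

>>> {"method": "arm_command", "body": {"delta_rot": [[0, 0, 0], [0, 0, 0], [0, 0, 0], [0, 0, 0], [0, 0, 2.5], [0, 0, 2.5], [0, 0, 2.5], [0, 0, 2.5], [0, 0, 2.5], [0, 0, 2.5]], "delta_pos": [[0, 0, -0.02], [0, 0, -0.035], [0, 0, -0.035], [0, -0.04, -0.035], [0, -0.08, -0.035], [0.008, -0.11, -0.035], [0.008, -0.1385, -0.035], [0.008, -0.1385, -0.035], [0.008, -0.1385, -0.035], [0.008, -0.1385, -0.02]], "gripper": [1, 1, 1, 1, 1, 1, 1, 1, 1, 1]}}

```text
time: 3.5
position: [0.4259, -0.0692, 0.074]
tool_rot: [0.044, 0.999, -0.001, 0.002]
ft_force: [0.8, 0.1, -0.5]
grip_width: 0.0005
grip_force: 0.0
```

```bash
python3 -c "
from h import *
go(.437,-.069,.06,0)
c,im=shot('side')
cv2.imwrite('pics/s2.png',cv2.resize(im[170:290,190:310],None,fx=4,fy=4,interpolation=cv2.INTER_CUBIC))"
```

```text
t 3.5 pos [ 0.4259 -0.0692  0.074 ] F [ 0.78  0.09 -0.45] dpos [-0.011   0.0012  0.0141] drot [-0.06  0.2  -5.09]
```

View pics/s2.png

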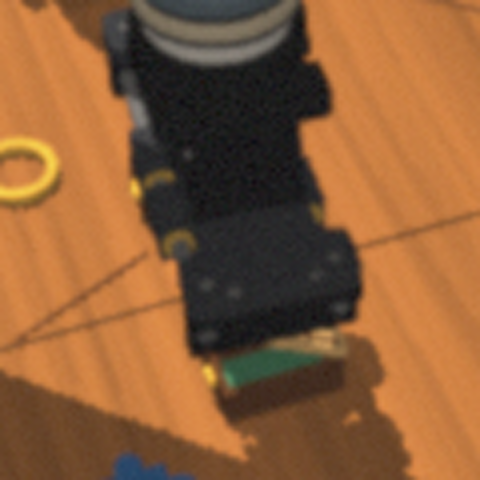

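The crop shows the gripper over case R, at crop (280,370), and it hides L. I turned the wrong way by 5°, so I'll correct that and then press.

>>> {"method": "arm_command", "body": {"delta_rot": [[0, 0, -5], [0, 0, -5], [0, 0, -5], [0, 0, -5], [0, 0, -5], [0, 0, -5]], "delta_pos": [[-0.011, 0.001, 0], [-0.011, 0.001, 0.005], [-0.011, 0.001, 0.01], [-0.011, 0.001, 0.014], [-0.011, 0.001, 0.017], [-0.011, 0.001, 0.017]], "gripper": [1, 1, 1, 1, 1, 1]}}

```text
time: 4.05
position: [0.435, -0.0683, 0.0554]
tool_rot: [0.001, 1.0, 0.0, -0.001]
ft_force: [0.6, 0.0, 0.5]
grip_width: 0.0003
grip_force: 0.0
```

>>> {"method": "arm_command", "body": {"delta_rot": [[0, 0, 0], [0, 0, 0], [0, 0, 0], [0, 0, 0]], "delta_pos": [[0, 0, 0.0015], [0, 0, 0.003], [0, 0, 0.0045], [0, 0, 0.0045]], "gripper": [1, 1, 1, 1]}}

```text
time: 4.38
position: [0.4358, -0.069, 0.0515]
tool_rot: [0.0, 1.0, 0.0, -0.0]
ft_force: [0.0, 0.7, 0.8]
grip_width: 0.0009
grip_force: 0.1
```

R gives at 0.8 N, so I'll keep pressing.

>>> {"method": "arm_command", "body": {"delta_rot": [[0, 0, 0], [0, 0, 0], [0, 0, 0], [0, 0, 0], [0, 0, 0], [0, 0, 0], [0, 0, 0], [0, 0, 0], [0, 0, 0], [0, 0, 0]], "delta_pos": [[0, 0, 0.002], [0, 0, 0.004], [0, 0, 0.006], [0, 0, 0.008], [0, 0, 0.01], [0, 0, 0.012], [0, 0, 0.014], [0, 0, 0.016], [0, 0, 0.018], [0, 0, 0.018]], "gripper": [1, 1, 1, 1, 1, 1, 1, 1, 1, 1]}}

```text
time: 5.22
position: [0.4358, -0.0689, 0.0332]
tool_rot: [0.0, 1.0, 0.0, -0.0]
ft_force: [-0.5, 1.4, 0.6]
grip_width: 0.0001
grip_force: 0.0
```

>>> {"method": "arm_command", "body": {"delta_rot": [[0, 0, 0], [0, 0, 0], [0, 0, 0], [0, 0, 0]], "delta_pos": [[0, 0, 0.001], [0, 0, 0.002], [0, 0, 0.003], [0, 0, 0.003]], "gripper": [1, 1, 1, 1]}}

```text
time: 5.55
position: [0.4358, -0.0689, 0.0308]
tool_rot: [0.0, 1.0, -0.0, 0.0]
ft_force: [-1.2, 0.4, 3.6]
grip_width: 0.0002
grip_force: 1.8
```

>>> {"method": "arm_command", "body": {"delta_rot": [[0, 0, 0], [0, 0, 0], [0, 0, 0], [0, 0, 0], [0, 0, 0], [0, 0, 0], [0, 0, 0], [0, 0, 0], [0, 0, 0], [0, 0, 0]], "delta_pos": [[0, 0, -0.03], [0, 0, -0.07], [0, -0.0, -0.11], [0, -0.05, -0.11], [0, -0.1, -0.11], [0, -0.15, -0.11], [0, -0.17, -0.11], [0, -0.17, -0.11], [0, -0.17, -0.11], [0, -0.17, -0.11]], "gripper": [-1, -1, -1, -1, -1, -1, -1, -1, -1, -1]}}

```text
time: 6.38
position: [0.435, -0.2384, 0.1402]
tool_rot: [0.001, 1.0, 0.001, -0.001]
ft_force: [-0.5, 0.0, -0.2]
grip_width: 0.0592
grip_force: 0.0
```

```bash
python3 -c "
from h import *
go(.4,0,.1,0)
c,im=shot('side'); d,t=shot('top')
a=cv2.resize(im[170:290,190:310],(400,400),interpolation=cv2.INTER_CUBIC)
b=cv2.resize(t[215:285,240:350],(400,255),interpolation=cv2.INTER_CUBIC)
o=np.zeros((400,800,3),np.uint8);o[:,:400]=a;o[:255,400:]=b
cv2.imwrite('pics/s3.png',o)"
```

```text
t 6.38 pos [ 0.435  -0.2384  0.1402] F [-0.45  0.01 -0.23] dpos [0.0354 0.2383 0.0406] drot [ 0.08 -0.07 -0.12]
```

View pics/s3.png

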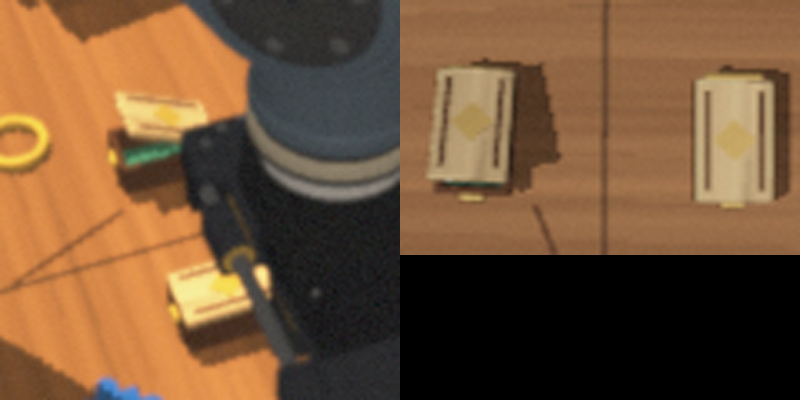

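The picture shows R (case on the right) fully shut, top-crop centre about (734,140), and L jammed part open at about (470,125). I'll refine the R and L positions from these corners.

```bash
python3 - <<'E'
from h import *
c,_=shot("top")
f=lambda u,v,z: ray(c,240+(u-400)/3.636-.4,215+v/3.643-.4,z)[:2]
r=[f(*p,.031) for p in [(694,80),(774,78),(772,204),(694,203)]]
print("R",np.mean(r,0).round(4)); d=r[0]+r[1]-r[2]-r[3]; print(np.degrees(np.arctan2(d[1],d[0])), np.linalg.norm(d)/2)
h=(f(440,67,.031)+f(514,70,.031))/2; e=(f(430,178,.0555)+f(506,183,.0555))/2; d=h-e; n=np.linalg.norm(d); print("L",h,e,n,np.degrees(np.arctan2(d[1],d[0])), "centre",h-d/n*.032)
cx,cy=.449,-.069
go(*(np.mean(r,0)),.06,0)
E
```

```text
R [ 0.4466 -0.0676]
-0.6437274025965322 0.06481290616361488
L [0.48343274 0.06758951] [0.42507675 0.06943511] 0.05838517034176871 -1.8114658059276383 centre [0.45144873 0.06860105]
t 6.53 pos [ 0.4352 -0.237   0.1403] F [ 0.22  0.52 -0.4 ] dpos [-0.0117  0.1693  0.0806] drot [ 0.08 -0.08  0.06]
```

>>> {"method": "arm_command", "body": {"delta_rot": [[0, 0, 0], [0, 0, 0], [0, 0, 0], [0, 0, 0], [0, 0, 0], [0, 0, 0], [0, 0, 0], [0, 0, 0], [0, 0, 0], [0, 0, 0]], "delta_pos": [[-0.013, 0.05, 0.0], [-0.013, 0.09, 0], [-0.013, 0.13, 0], [-0.013, 0.169, 0], [-0.013, 0.169, 0], [-0.013, 0.169, 0.02], [-0.013, 0.169, 0.04], [-0.013, 0.169, 0.06], [-0.013, 0.169, 0.06], [-0.013, 0.169, 0.06]], "gripper": [-1, -1, -1, -1, -1, -1, -1, -1, -1, -1]}}

```text
time: 7.37
position: [0.4479, -0.0689, 0.0801]
tool_rot: [-0.0, 1.0, 0.001, -0.001]
ft_force: [0.1, -0.0, 0.5]
grip_width: 0.0871
grip_force: 0.0
```

```bash
python3 -c "
from h import *
go(.448,-.068,.005,-.5)"
```

```text
t 7.37 pos [ 0.4479 -0.0689  0.0801] F [ 0.14 -0.02  0.46] dpos [-0.0003  0.0008  0.0751] drot [ 0.06 -0.16  0.55]
```

>>> {"method": "arm_command", "body": {"delta_rot": [[0, 0, 0], [0, 0, 0], [0, 0, 0], [0, 0, 0], [0, 0, 0], [0, 0, 0], [0, 0, 0], [0, 0, 0], [0, 0, 0], [0, 0, 0], [0, 0, 0], [0, 0, 0]], "delta_pos": [[0, 0, 0.025], [0, 0, 0.045], [0, 0, 0.06], [0, 0, 0.07], [0, 0, 0.076], [0, 0, 0.077], [0, 0, 0.077], [0, 0, 0.077], [0, 0, 0.077], [0, 0, 0.077], [0, 0, 0.077], [0, 0, 0.077]], "gripper": [-1, -1, -1, -1, -1, -1, -1, 0.1, 0.1, 0.1, 0.1, 0.1], "grip_force": 15}}

```text
time: 8.37
position: [0.449, -0.07, 0.0039]
tool_rot: [0.0, 1.0, -0.0, 0.0]
ft_force: [1.0, 0.3, 0.0]
grip_width: 0.0614
grip_force: 0.0
```

>>> {"method": "arm_command", "body": {"delta_rot": [[0, 0, 0], [0, 0, 0], [0, 0, 0], [0, 0, 0], [0, 0, 0], [0, 0, 0]], "delta_pos": [[0, 0, 0], [0, 0, 0], [0, 0, 0], [0, 0, 0], [0, 0, 0], [0, 0, 0]], "gripper": [0.4, 0.4, 0.4, 0.4, 0.4, 0.4]}}

```text
time: 8.87
position: [0.4487, -0.0697, 0.0036]
tool_rot: [0.0, 1.0, 0.0, -0.0]
ft_force: [-0.1, 3.0, 2.6]
grip_width: 0.0399
grip_force: 15.0
```

>>> {"method": "arm_command", "body": {"delta_rot": [[0, 0, 0], [0, 0, 0], [0, 0, 0], [0, 0, 0], [0, 0, 0], [0, 0, 0], [0, 0, 0], [0, 0, 0], [0, 0, 0], [0, 0, 0], [0, 0, 0], [0, 0, 0]], "delta_pos": [[0, 0, -0.01], [0, 0, -0.03], [0, 0, -0.05], [-0.005, -0.025, -0.06], [-0.009, -0.055, -0.06], [-0.013, -0.09, -0.06], [-0.018, -0.125, -0.06], [-0.022, -0.16, -0.06], [-0.026, -0.195, -0.06], [-0.03, -0.225, -0.06], [-0.033, -0.242, -0.06], [-0.033, -0.242, -0.06]], "gripper": [0.4, 0.4, 0.4, 0.4, 0.4, 0.4, 0.4, 0.4, 0.4, 0.4, 0.4, 0.4]}}

```text
time: 9.87
position: [0.4832, -0.3177, 0.0644]
tool_rot: [0.002, 1.0, -0.003, 0.002]
ft_force: [1.0, -0.3, -1.9]
grip_width: 0.0401
grip_force: 15.0
```

```bash
python3 -c "
from h import *
o=status.get_obs(); print(o['grip_width'],o['grip_force'])
go(.481,-.312,.0105,0)"
```

```text
0.04012216512033406 14.999578557908535
t 9.87 pos [ 0.4832 -0.3177  0.0644] F [ 0.98 -0.25 -1.87] dpos [0.0024 0.0059 0.0539] drot [-0.31  0.24 -0.23]
```

Holding. Next I'll lower it slowly onto the tray floor.

>>> {"method": "arm_command", "body": {"delta_rot": [[0, 0, 0], [0, 0, 0], [0, 0, 0], [0, 0, 0], [0, 0, 0], [0, 0, 0], [0, 0, 0], [0, 0, 0], [0, 0, 0], [0, 0, 0]], "delta_pos": [[0, 0, 0.01], [0, 0, 0.02], [0, 0, 0.03], [0, 0, 0.038], [0, 0, 0.044], [0, 0, 0.048], [0, 0, 0.051], [0, 0, 0.053], [0, 0, 0.053], [0, 0, 0.053]], "gripper": [0.4, 0.4, 0.4, 0.4, 0.4, 0.4, 0.4, 0.4, 0.4, 0.4]}}

```text
time: 10.7
position: [0.4819, -0.3121, 0.0108]
tool_rot: [0.0, 1.0, -0.0, 0.0]
ft_force: [0.3, 0.8, -1.6]
grip_width: 0.0396
grip_force: 15.0
```

>>> {"method": "arm_command", "body": {"delta_rot": [[0, 0, 0], [0, 0, 0], [0, 0, 0], [0, 0, 0]], "delta_pos": [[0, 0, 0.0008], [0, 0, 0.0016], [0, 0, 0.0016], [0, 0, 0.0016]], "gripper": [0.4, 0.4, 0.4, 0.4]}}

```text
time: 11.03
position: [0.482, -0.3123, 0.0096]
tool_rot: [0.0, 1.0, -0.0, 0.0]
ft_force: [-0.4, -0.3, 3.9]
grip_width: 0.0397
grip_force: 15.0
```

>>> {"method": "arm_command", "body": {"delta_rot": [[0, 0, 0], [0, 0, 0], [0, 0, 0], [0, 0, 0], [0, 0, 0], [0, 0, 0], [0, 0, 0], [0, 0, 0], [0, 0, 0], [0, 0, 0], [0, 0, 0]], "delta_pos": [[0, 0, 0], [0, 0, 0], [0, 0, 0], [0, 0, 0], [0, 0, 0], [0, 0, -0.005], [0, 0, -0.015], [0, 0, -0.03], [0, 0, -0.05], [0, 0, -0.08], [0, 0, -0.1]], "gripper": [-0.6, -0.6, -0.6, -0.6, -0.6, -0.6, -0.6, -1, -1, -1, -1]}}

```text
time: 11.95
position: [0.4822, -0.3124, 0.1117]
tool_rot: [0.0, 1.0, -0.001, 0.001]
ft_force: [0.1, -0.8, 0.6]
grip_width: 0.0848
grip_force: 0.0
```

```bash
python3 -c "
from h import *
go(.4515,.0687,.10,-2)"
```

```text
t 11.95 pos [ 0.4822 -0.3124  0.1117] F [ 0.08 -0.81  0.61] dpos [0.0309 0.3811 0.0111] drot [-0.09  0.1   1.97]
```

>>> {"method": "arm_command", "body": {"delta_rot": [[0, 0, 2], [0, 0, 2], [0, 0, 2], [0, 0, 2], [0, 0, 2], [0, 0, 2], [0, 0, 2], [0, 0, 2], [0, 0, 2], [0, 0, 2], [0, 0, 2], [0, 0, 2]], "delta_pos": [[0.031, 0.381, 0], [0.031, 0.381, 0], [0.031, 0.381, 0], [0.031, 0.381, 0], [0.031, 0.381, 0], [0.031, 0.381, 0], [0.031, 0.381, 0], [0.031, 0.381, 0], [0.031, 0.381, 0], [0.031, 0.381, 0], [0.031, 0.381, 0], [0.031, 0.381, 0.01]], "gripper": [-1, -1, -1, -1, -1, -1, -1, -1, -1, -1, -1, -1]}}

```text
time: 12.95
position: [0.4527, 0.0692, 0.1007]
tool_rot: [0.016, 1.0, -0.0, 0.003]
ft_force: [-0.3, 0.5, 0.1]
grip_width: 0.0874
grip_force: 0.0
```

```bash
python3 -c "
from h import *
go(.4515,.0687,.0035,-2)"
```

```text
t 12.95 pos [0.4527 0.0692 0.1007] F [-0.28  0.5   0.07] dpos [ 0.0017 -0.0004  0.0972] drot [-0.04  0.3   0.11]
```

>>> {"method": "arm_command", "body": {"delta_rot": [[0, 0, 0], [0, 0, 0], [0, 0, 0], [0, 0, 0], [0, 0, 0], [0, 0, 0], [0, 0, 0], [0, 0, 0], [0, 0, 0], [0, 0, 0]], "delta_pos": [[0, 0, 0.02], [0, 0, 0.04], [0, 0, 0.06], [0, 0, 0.075], [0, 0, 0.085], [0, 0, 0.092], [0, 0, 0.097], [0, 0, 0.097], [0, 0, 0.097], [0, 0, 0.097]], "gripper": [-1, -1, -1, -1, -1, -1, -1, -1, 0.1, 0.1]}}

```text
time: 13.78
position: [0.4514, 0.069, 0.0026]
tool_rot: [0.018, 1.0, -0.0, 0.001]
ft_force: [-0.1, -0.4, 0.1]
grip_width: 0.0805
grip_force: 0.0
```

>>> {"method": "arm_command", "body": {"delta_rot": [[0, 0, 0], [0, 0, 0], [0, 0, 0], [0, 0, 0], [0, 0, 0], [0, 0, 0], [0, 0, 0], [0, 0, 0], [0, 0, 0]], "delta_pos": [[0, 0, 0], [0, 0, 0], [0, 0, 0], [0, 0, 0], [0, 0, 0], [0, 0, 0], [0, 0, 0], [0, 0, 0], [0, 0, 0]], "gripper": [0.1, 0.1, 0.4, 0.4, 0.4, 0.4, 0.4, 0.4, 0.4]}}

```text
time: 14.53
position: [0.451, 0.0691, 0.002]
tool_rot: [0.018, 1.0, 0.0, 0.0]
ft_force: [-1.0, 1.3, 1.9]
grip_width: 0.0403
grip_force: 15.0
```

```bash
python3 -c "
from h import *
go(.505,.327,.10,10)"
```

```text
t 14.53 pos [0.451  0.0691 0.002 ] F [-1.02  1.3   1.95] dpos [-0.0448  0.2596 -0.0979] drot [  0.     0.   -12.04]
```

>>> {"method": "arm_command", "body": {"delta_rot": [[0, 0, 0], [0, 0, 0], [0, 0, 0], [0, 0, 0], [0, 0, -4], [0, 0, -8], [0, 0, -12], [0, 0, -12], [0, 0, -12], [0, 0, -12], [0, 0, -12], [0, 0, -12]], "delta_pos": [[0, 0, -0.01], [0, 0, -0.03], [0, 0, -0.06], [0, 0, -0.09], [-0.007, 0.03, -0.11], [-0.014, 0.065, -0.11], [-0.02, 0.1, -0.11], [-0.026, 0.135, -0.11], [-0.032, 0.17, -0.11], [-0.038, 0.205, -0.11], [-0.044, 0.24, -0.11], [-0.045, 0.26, -0.11]], "gripper": [0.4, 0.4, 0.4, 0.4, 0.4, 0.4, 0.4, 0.4, 0.4, 0.4, 0.4, 0.4]}}

```text
time: 15.53
position: [0.506, 0.331, 0.1127]
tool_rot: [-0.088, 0.996, 0.001, 0.001]
ft_force: [1.0, -0.1, -1.0]
grip_width: 0.04
grip_force: 15.0
```

```bash
python3 -c "
from h import *
o=status.get_obs(); print(o['grip_width'],o['grip_force'])
go(.505,.327,.024,10)
c,im=shot('side')
cv2.imwrite('pics/s4.png',cv2.resize(im[60:220,120:330],None,fx=3,fy=3,interpolation=cv2.INTER_CUBIC))"
```

```text
0.040027074587735106 14.998672525689472
t 15.53 pos [0.506  0.331  0.1127] F [ 1.03 -0.07 -0.99] dpos [ 0.0019 -0.0039  0.0887] drot [0.09 0.16 0.06]
```

View pics/s4.png

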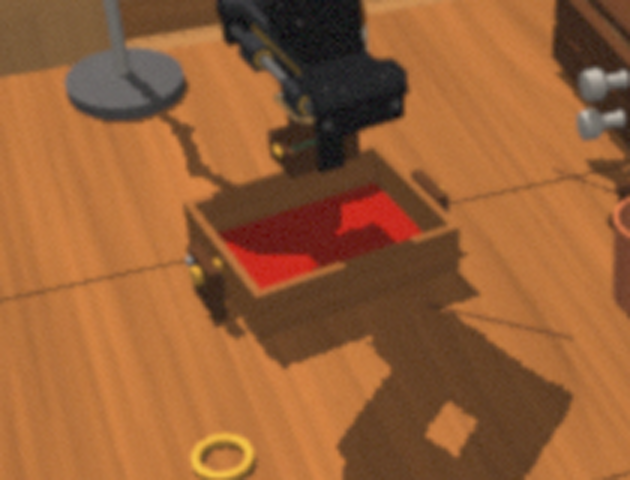

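The side view shows the case held level above the bin, at crop (315,145), with the open red floor around (330,240). I'll lower it now.

>>> {"method": "arm_command", "body": {"delta_rot": [[0, 0, 0], [0, 0, 0], [0, 0, 0], [0, 0, 0], [0, 0, 0], [0, 0, 0], [0, 0, 0], [0, 0, 0], [0, 0, 0], [0, 0, 0], [0, 0, 0], [0, 0, 0]], "delta_pos": [[0, 0, 0.01], [0, 0, 0.02], [0, 0, 0.03], [0, 0, 0.04], [0, 0, 0.05], [0, 0, 0.06], [0, 0, 0.07], [0, 0, 0.077], [0, 0, 0.083], [0, 0, 0.087], [0, 0, 0.089], [0, 0, 0.089]], "gripper": [0.4, 0.4, 0.4, 0.4, 0.4, 0.4, 0.4, 0.4, 0.4, 0.4, 0.4, 0.4]}}

```text
time: 16.58
position: [0.5051, 0.3273, 0.0226]
tool_rot: [-0.087, 0.996, -0.0, -0.0]
ft_force: [0.1, -0.1, -2.0]
grip_width: 0.0403
grip_force: 15.0
```

>>> {"method": "arm_command", "body": {"delta_rot": [[0, 0, 0], [0, 0, 0], [0, 0, 0], [0, 0, 0]], "delta_pos": [[0, 0, 0.0005], [0, 0, 0.001], [0, 0, 0.0015], [0, 0, 0.0015]], "gripper": [0.4, 0.4, 0.4, 0.4]}}

```text
time: 16.92
position: [0.5053, 0.3274, 0.0218]
tool_rot: [-0.087, 0.996, 0.0, 0.0]
ft_force: [-0.4, -0.9, -1.7]
grip_width: 0.0397
grip_force: 15.0
```

>>> {"method": "arm_command", "body": {"delta_rot": [[0, 0, 0], [0, 0, 0], [0, 0, 0], [0, 0, 0]], "delta_pos": [[0, 0, 0.0005], [0, 0, 0.001], [0, 0, 0.001], [0, 0, 0.001]], "gripper": [0.4, 0.4, 0.4, 0.4]}}

```text
time: 17.25
position: [0.5053, 0.3274, 0.0211]
tool_rot: [-0.087, 0.996, 0.0, 0.0]
ft_force: [-1.3, -1.0, 3.2]
grip_width: 0.0399
grip_force: 15.0
```

It's touching the floor. I'll release, lift and move clear.

>>> {"method": "arm_command", "body": {"delta_rot": [[0, 0, 0], [0, 0, 0], [0, 0, 0], [0, 0, 0], [0, 0, 0], [0, 0, 0], [0, 0, 0], [0, 0, 0], [0, 0, 0], [0, 0, 0], [0, 0, 0], [0, 0, 0]], "delta_pos": [[0, 0, 0], [0, 0, 0], [0, 0, 0], [0, 0, 0], [0, 0, 0], [0, 0, 0], [0, 0, -0.005], [0, 0, -0.02], [0, 0, -0.04], [0, 0, -0.07], [0, 0, -0.1], [0, 0, -0.14]], "gripper": [-0.4, -0.4, -0.4, -0.4, -0.4, -0.4, -0.4, -0.4, -0.4, -0.4, -0.4, -0.4]}}

```text
time: 18.25
position: [0.5035, 0.3266, 0.1602]
tool_rot: [-0.087, 0.996, -0.001, -0.002]
ft_force: [0.6, 0.8, -0.1]
grip_width: 0.0612
grip_force: 0.0
```

>>> {"method": "arm_command", "body": {"delta_rot": [[0, 0, 0], [0, 0, 0], [0, 0, 0], [0, 0, 0], [0, 0, 0], [0, 0, 0], [0, 0, 0], [0, 0, 0], [0, 0, 0]], "delta_pos": [[0, -0.04, -0.05], [0, -0.08, -0.05], [0, -0.12, -0.05], [0, -0.16, -0.05], [0, -0.2, -0.05], [0, -0.23, -0.05], [0, -0.25, -0.05], [0, -0.25, -0.05], [0, -0.25, -0.05]], "gripper": [-0.4, -0.4, -0.4, -0.4, -0.4, -0.4, -0.4, -0.4, -0.4]}}

```text
time: 19.0
position: [0.5485, 0.08, 0.2108]
tool_rot: [-0.085, 0.996, 0.0, 0.0]
ft_force: [-0.2, 0.5, 0.1]
grip_width: 0.0608
grip_force: 0.0
```

```bash
python3 -c "
from h import *
shot('top','t5.png')"
```

```text
(no output)
```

View pics/t5.png

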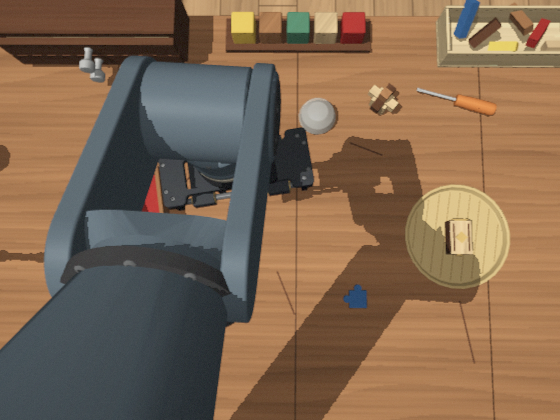

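The top view shows the free case sitting flat near the middle of the tray, at (460,237). The arm hides the bin, so I'll move aside and take one last look.

>>> {"method": "arm_command", "body": {"delta_rot": [[0, 0, 0], [0, 0, 0], [0, 0, 0], [0, 0, 0], [0, 0, 0], [0, 0, 0], [0, 0, 0], [0, 0, 0]], "delta_pos": [[0, -0.04, -0.02], [0, -0.08, -0.02], [0, -0.12, -0.02], [0, -0.16, -0.02], [0, -0.18, -0.02], [0, -0.18, -0.02], [0, -0.18, -0.02], [0, -0.18, -0.02]], "gripper": [-0.4, -0.4, -0.4, -0.4, -0.4, -0.4, -0.4, -0.4]}}

```text
time: 19.72
position: [0.579, -0.094, 0.2302]
tool_rot: [-0.088, 0.996, 0.001, -0.001]
ft_force: [-0.2, -0.7, -0.4]
grip_width: 0.0608
grip_force: 0.0
```

```bash
python3 -c "
from h import *
c,im=shot('side'); d,t=shot('top')
a=cv2.resize(im[90:190,160:300],(420,300),interpolation=cv2.INTER_CUBIC)
b=cv2.resize(t[155:295,65:190],(375,420),interpolation=cv2.INTER_CUBIC)
o=np.zeros((420,795,3),np.uint8);o[:300,:420]=a;o[:,420:]=b
cv2.imwrite('pics/f.png',o)
print(proj(d,[.505,.327,.043]))"
```

```text
(np.float64(124.42920432443148), np.float64(220.54190089791567))
```

View pics/f.png

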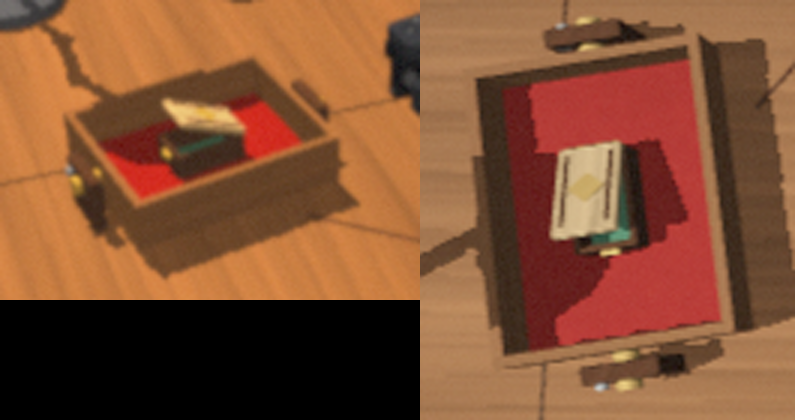

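Both crops show the jammed case upright near the middle of the bin, at about (595,195) in the right crop, with its lid still part open. I'm handing in.

```bash
python3 -c "
from h import *
print(robot.hand_in())"
```

```text
the job is handed in; nothing more can be done
None
```

I handed the job in at about 20 s: the seized case stands in the repair bin with its lid jammed part open, and the free case stands shut on the stock tray; the hand-in returned no verdict.

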